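# Unlock the valve test nest with the reach hook

### The job

Unlock the valve nest inside the yellow test hood: with the orange-handled reach hook from the rubber mat, reach in through the hood's open front, draw the red-topped stud of the spring bolt straight back until you feel it stop at the end of its slot, push it to the left into the side notch and let its spring seat it there, so that it stays drawn when the hook is taken away. Pull gently, never with more than about 30 N, and touch the bolt with the hook only. Then lay the hook flat on the mat again, and leave the small parts on the bench where they are.

Things in the scene. Friction and masses are not known exactly. Their poses are not given: they have to be found in the camera images.
- hook_grip (a point): Centre of the reach hook's orange handle, where to grip it: 13 mm over the hook's underside. x points along the rod to the hook end, z up, y the side to which the hook's prong is bent. The handle is 20 mm wide (y), 26 mm high, 100 mm long, with 28 mm wide black ends; it lies flat with the prong to +y.
- hook: Loose reach hook, about 0.15 kg; origin under the handle's centre, axes as hook_grip. A straight steel shank, 8 mm thick, runs from the handle along x at 13 mm height (the handle's mid height) and ends in a square bend: the prong, 8 mm thick, its centre line 175 mm from the handle's centre, goes off to +y and its rounded end lies 32 mm from the shank's centre line.
- test_hood: Fixed yellow cage, 260 mm deep (x), 220 mm wide (y), 138 mm high, barred roof and sides, front (-x) open between posts 190 mm apart and under a beam 124 mm up; origin at the centre of its underside, x into the hood, y to the left. In it, ahead to rear: a blue slot plate (top 52 mm over the bench), the bolt, the nest with a valve on it. Above the plate it is clear of parts 80 mm either side of the bolt, back to the valve nest 65 mm behind the shut stud.
- bolt_draw (a joint): Draw of the bolt in m: 0 shut in the nest, growing as it comes towards the open front (-x of the hood). A spring pulls it shut, 5 N at 0 rising 0.11 N per mm, with friction of 1 N. The slot's end stops it at 28 to 48 mm: the plate is clamped on through slotted feet, its setting differs each time and is not measured, so feel for it. The notch is at the very end, only some 3.5 mm longer than the stud; seated there the bolt has sprung forward some 4 mm from the stop.
- bolt_swing (a joint): Turn of the bolt about its own axis in rad: near 0 (-0.1 to 0.12) while the stud is in the straight run of the slot, positive when the stud leans to the left (+y of the hood); 0.35 to 0.45 in the side notch. Turns almost freely. Notch's front lip is raked so that the spring keeps the stud in.
- stud_mid (a point): Point on the stud where the hook should bear, 70 mm over the bench, midway between slot plate and red ball, 85 mm inside the hood's front when shut, 38 mm above the bolt's axis. Axes as the hood's while the stud is upright. It goes some 15 mm to the left when the stud is in the notch.
- stud: Upright steel stud, 8 mm thick, with a 17 mm red ball on top (ball centre 92 mm over the bench); it stands up through the slot from the bolt, whose axis is 32 mm over the bench. Origin on that axis, under stud_mid.
- mat_top (a point): Centre of the top of the black rubber mat, 300 mm (x) by 150 mm (y), 3 mm thick, fixed on the bench to the left or the right of the hood; the hook lies on it at the start. z up.
- tin: Loose grey tin, 57 mm across, 26 mm high; origin under its centre. Leave it alone.
- adapter: Loose small brass adapter standing on its hexagon, 25 mm wide, 42 mm high; origin under its centre. Leave it alone.
- grease: Loose white grease tube with a blue cap, 109 by 32 by 23 mm; origin under its centre. Leave it alone.
Things that resemble listed ones, but are neither listed nor needed, are in the scene too. There is more than one size of the hook; the job needs the larger.

How it is judged:
On the way, in this order (a step that is already met when the one before it is completed fails the run):
1. the bolt is drawn back with the hook (value of joint bolt_draw above 0.024 m and contact force between hook and stud above 1 N), for 0.1 s.
2. the bolt is parked in the side notch and the hook has let go of it (value of joint bolt_draw above 0.02 m and value of joint bolt_swing above 0.25 rad and contact force between hook and stud below 0.1 N and horizontal distance between hook_grip and stud_mid above 0.2 m), for 0.2 s.
At the end, for the whole second after the job is handed in: the bolt is parked by itself in the side notch (drawn over 20 mm, turned over 0.25 rad, still), and the hook lies flat and still on the mat with the middle of its handle within the mat's outline (value of joint bolt_draw above 0.02 m and value of joint bolt_swing above 0.25 rad and velocity of joint bolt_draw between -0.01 and 0.01 m/s and x of hook_grip in the frame of mat_top between -0.15 and 0.15 m and y of hook_grip in the frame of mat_top between -0.075 and 0.075 m and height (world z) of hook_grip below 0.021 m and angle between hook_grip's own z axis and vertical below 0.15 rad and linear speed of hook below 0.02 m/s); the robot touches nothing.
It fails at once if the hook bears on the bolt's stud with more than 30 N (contact force between hook and stud above 30 N).
It fails at once if the stud is worked with the fingers or the arm instead of the hook (contact force between any of the fingers, the arm and stud above 0.5 N).
It fails at once if the tin, the adapter or the grease tube is knocked away (distance of any of tin, adapter, grease from where it was at the start of the episode above 0.02 m or angle between adapter's own z axis and vertical above 0.5 rad).
It also fails if it takes over 72 s, if anything falls off the work surface, if the arm or the gripper's body presses on something with over 40 N, if the wrist force passes 120 N, or if a joint passes its speed limit or range.

### The arm

A 6-joint arm with a two-finger parallel gripper is mounted at the origin on a cart in front of the work surface, level with it; the furniture and walls round the work are solid. World frame = base frame: x ahead of the robot, y to its left, z up, the work surface at z = 0. Lengths are in m, angles in rad, forces in N, time in s.
With the tool pointing down it reaches from about 0.25 to 0.775 m from the base axis. Payload 4 kg.
Tool frame: the origin (TCP) lies at the centre of the arm's flange, where the gripper is bolted on; the fingertips stand 199 mm ahead of it and the grasp point (between the pads) lies 180 mm ahead of it (robot.tcp_to_tips is the z of the fingertips in the tool frame, in m); z points along the fingers, y is the line along which they close (so a half turn about z gives the same grasp; the last joint's range is limited). The gripper opens to 94 mm and grips with 3 to 60 N. Pads are 16 mm wide; open, the fingers measure 119 mm over their backs; the gripper's body (75 mm by 177 mm) begins 78 mm behind the grasp point.
Start: joints at [1.17, 0.087, 1.371, -0, 1.684, -0.103], TCP at [0.161, 0.526, 0.405] pointing down, gripper open.
Joint ranges: [-3.1, 3.1], [-0.76, 2.03], [0.27, 2.55], [-1.08, 4.22], [0.17, 2.65], [-2.57, 2.57]. Speed limits (rad/s): [2.79, 2.79, 3.14, 3.14, 3.14, 3.14].

### API

Orientations are given as [roll, pitch, yaw] about the fixed x, y, z axes, in that order (R = Rz(yaw) Ry(pitch) Rx(roll)).
In Python, from bench import robot gives the robot as it stands.
- The arm moves only by the tool play_rows, never from a script. Its arguments are lists of equal length, an entry for each row: "translation": the shift along the tool's x, y, z scaled (see below), a list of three; "twist": the turn, a rotation vector about the tool's x, y, z scaled (see below), a list of three; "gripper": the opening, from -1 (shut) to 1 (fully open). A call has 1 to 8 rows; each row shifts and turns the commanded pose from where the row before left it, along the tool's axes as they then stand; what a row does not reach is not made up. The controller multiplies each number of a shift by 0.04 m and each number of a turn by 0.1 rad. A row lasts 1/10 s, in which the tool goes at most 50 mm and 8.59 degrees, less where a joint would pass 70% of its speed; a pose out of reach is approached as far as the arm can. A call with a number of a shift or a turn outside -1 to 1 is refused whole. A call with a gripper value outside its range is refused whole. The fingers move at their own pace and stop on an object; the grip force is fixed at half the most. Time passes only in rows, so rows that do not move let the fingers close. It gives the time, the measured TCP pose, the force, the opening and the grip force at its end, in the units of the state.
- robot.get_obs(): the state, without advancing time (a new reading comes with each control period).
- robot.snapshot(name): name is "scene" or "top" or "wrist"; returns the picture (480x640x3 uint8, red, green, blue); there is no depth.
- robot.camera_model(name): a dict with "camera_matrix" (3x3 intrinsics, pixels), "rvec" (rotation vector, rad) and "tvec" (3), from world to camera coordinates, as OpenCV has them. Camera axes: x right, y down, z forward; pixel columns grow to the right and rows downward; lengths in m; the calibration is good to about 2 mm. The wrist camera is an equidistant fisheye: a pixel r from the principal point sees the ray r / f radians off the axis. A picture is of the moment at which its call begins: read the wrist's pose just before it. camera_model takes no time and is no camera call; for the wrist camera it gives the pose at the moment of the call.
- robot.close_job(): hands the job in; it is judged then, once.
Trained networks look in the newest picture that a camera, given by its name, has taken for a name from the list of things; names that differ only in an ending like _2 or _b are one class to them, and where a whole thing is asked for, a point or a joint stands for the part that bears it (a point fixed in the world has none). Each returns a list of dicts, best first, with "score" (0 to 1); they miss things now and then, are a little off and sometimes report something else, mostly with a low value. They report only what shows in the picture. A call takes as long as a camera call. They do not tell look-alikes from the thing itself.
- robot.recognise(name, camera): "centre" ([x, y, z] in m, in world coordinates, good to about 4 mm: the middle of the surface that is visible of it).
- robot.spot_point(name, camera): "centre" ([x, y, z] in m, in world coordinates, good to about 4 mm: a listed point, or the origin of a listed thing).
The state is a dict: "time": time; "joint_positions": joint angles; "qvel": joint speeds; "joint_torque": joint torques, N m; "tool_pos": TCP position; "ee_rot": TCP orientation; "wrist_force": force on the tool from outside, world axes, zero at the start; "wrist_torque": the same for the moment, N m; "width": finger opening in m; "finger_force": force on a finger pad.
Only numpy, scipy, OpenCV 4.12 (cv2) and the standard library are available. Lean on these libraries where they do the work, as an engineer would, in place of code of your own. Each camera call takes 0.05 s, during which the arm holds its last target. There are 200 camera calls.

## Working session

There is one attempt and no reset: what is moved stays moved. The work goes in short steps, Python scripts to look and compute and a tool call to move; the robot and the scene stay as the last step left them, time stands still between calls to the robot, and variables do not carry over. Pictures are saved under pics/ and viewed, at most 12 in all, crops included, and the job is handed in when it is done.

Besides the shell and the picture viewer there is one more tool, called after "Emit:" as name(argument=value, ...) on one line, values as JSON. play_rows: Moves the arm, as the interface text tells. Its arguments: {"type":"object","properties":{"translation":{"type":"array","items":{"type":"array","items":{"type":"number","minimum":-1,"maximum":1}}},"twist":{"type":"array","items":{"type":"array","items":{"type":"number","minimum":-1,"maximum":1}}},"gripper":{"type":"array","items":{"type":"number"}}},"required":["translation","twist","gripper"]}

```bash
mkdir -p pics; cat > h.py <<'E'
from bench import robot
import numpy as np, cv2
def save(cam,fn):
    im=robot.snapshot(cam); cv2.imwrite('pics/'+fn,im[:,:,::-1]); return im
def proj(cam,P):
    m=robot.camera_model(cam)
    p,_=cv2.projectPoints(np.array(P,float).reshape(-1,1,3),np.array(m['rvec'],float),np.array(m['tvec'],float),np.array(m['camera_matrix'],float),None)
    return p[:,0]
def ray(cam,uv,z):
    m=robot.camera_model(cam);R,_=cv2.Rodrigues(np.array(m['rvec'],float));t=np.array(m['tvec'],float).ravel()
    K=np.array(m['camera_matrix'],float)
    uv=np.array(uv,float)
    if cam=='wrist':
        d=np.array([(uv[0]-K[0,2])/K[0,0],(uv[1]-K[1,2])/K[1,1]]);r=np.hypot(*d)
        d=np.array([*(d/r*np.sin(r)),np.cos(r)])
    else: d=np.linalg.inv(K)@[*uv,1]
    c=-R.T@t; d=R.T@d
    return c+d*(z-c[2])/d[2]
E
python3 - <<'E'
from h import *
o=robot.get_obs();print(o)
a=save('scene','s1.png');b=save('top','t1.png')
for c in ('scene','top'):
  for n in ('hook_grip','hook','test_hood','stud_mid','stud','mat_top','tin','adapter','grease'):
    try: print(c,n,[(np.round(d['centre'],3).tolist(),round(d['score'],2)) for d in robot.spot_point(n,c)][:4])
    except Exception as e: print(c,n,e)
E
```

```text
{'time': 0.0, 'joint_positions': array([ 1.16989404e+00,  8.79491468e-02,  1.37223229e+00, -1.00448064e-05,
        1.68359990e+00, -1.03076949e-01]), 'qvel': array([-1.23352282e-03, -4.65839274e-05,  1.67429305e-03, -2.50437168e-04,
       -1.02435022e-03,  2.64284043e-04]), 'joint_torque': array([-1.45759611e-05, -3.40193796e+01, -3.02420712e+01,  7.18251150e-02,
        3.32641869e-02, -1.61130342e-04]), 'tool_pos': array([0.16134328, 0.52568646, 0.40351805]), 'ee_rot': array([-3.13941456e+00, -2.15272500e-04,  2.84376596e+00]), 'wrist_force': array([-0.08615855,  0.82781874, -0.18648479]), 'wrist_torque': array([0.00553976, 0.00323758, 0.00096321]), 'finger_force': 0.0, 'width': 0.09390716647929019}
scene hook_grip [([0.472, -0.344, 0.017], 0.9), ([0.45, -0.148, 0.012], 0.83)]
scene hook [([0.474, -0.348, 0.003], 0.67), ([0.449, -0.146, -0.001], 0.66), ([0.473, -0.345, 0.016], 0.65)]
scene test_hood [([0.748, -0.043, 0.001], 0.66)]
scene stud_mid [([0.477, -0.352, 0.003], 0.66), ([0.707, -0.037, 0.067], 0.52)]
scene stud [([0.716, 0.275, 0.002], 0.58), ([0.71, -0.039, 0.032], 0.5
[... 163 characters left out ...]
.57), ([0.716, 0.274, 0.002], 0.45), ([0.719, -0.323, -0.001], 0.45)]
scene grease [([0.724, -0.261, 0.002], 0.84), ([0.473, -0.351, 0.003], 0.67)]
top hook_grip [([0.475, -0.351, 0.018], 0.85), ([0.451, -0.143, 0.008], 0.55), ([0.705, -0.042, 0.032], 0.2)]
top hook [([0.45, -0.149, 0.001], 0.68), ([0.472, -0.347, 0.002], 0.64)]
top test_hood [([0.749, -0.044, -0.003], 0.71)]
top stud_mid [([0.709, -0.04, 0.068], 0.56), ([0.516, -0.336, 0.005], 0.46)]
top stud [([0.704, -0.041, 0.031], 0.42)]
top mat_top [([0.51, -0.335, 0.007], 0.97)]
top tin [([0.718, -0.323, 0.001], 0.66), ([0.712, -0.041, 0.069], 0.45)]
top adapter [([0.714, 0.276, 0.002], 0.64)]
top grease [([0.725, -0.256, 0.0], 0.66)]
```

View pics/s1.png

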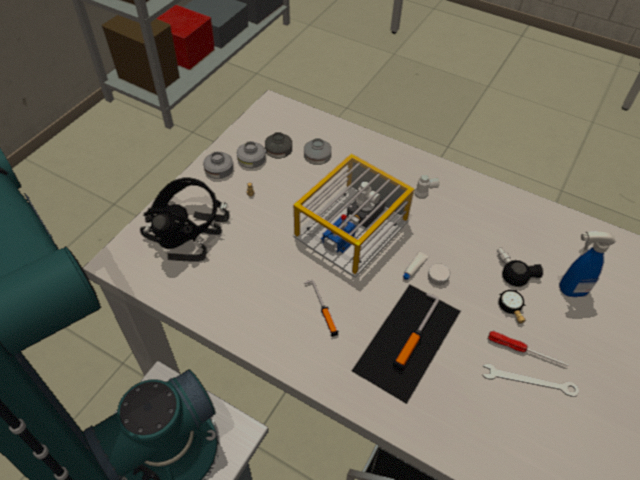

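View pics/t1.png

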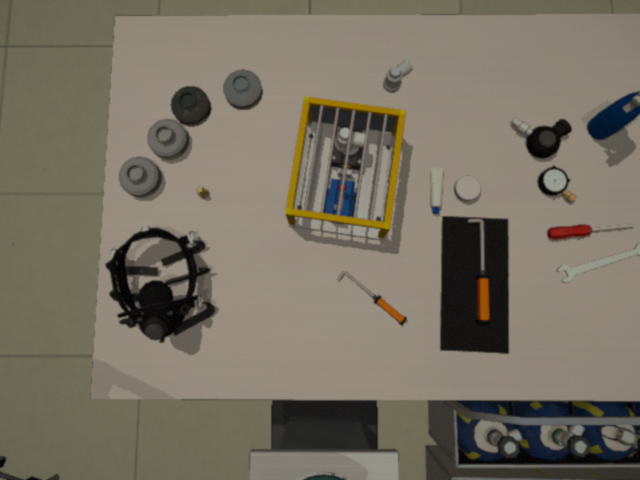

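The scene shows the hood at the centre with its open front (blue slot plate) towards the robot. The larger hook lies on the mat on the right: in the top view its handle is at (484,300), bend at (481,220) and prong end at (470,220). The small decoy hook is at about (390,308). Next I'll measure the yaws on enlarged crops.

```bash
python3 - <<'E'
from h import *
b=cv2.imread('pics/t1.png')
c1=cv2.resize(b[90:245,280:415],None,fx=3,fy=3,interpolation=cv2.INTER_CUBIC)
c2=cv2.resize(b[210:360,435:515],None,fx=3.1,fy=3.1,interpolation=cv2.INTER_CUBIC)
H=max(c1.shape[0],c2.shape[0]);o=np.zeros((H,c1.shape[1]+c2.shape[1],3),np.uint8)
o[:c1.shape[0],:c1.shape[1]]=c1;o[:c2.shape[0],c1.shape[1]:]=c2
cv2.imwrite('pics/c1.png',o);print(o.shape,c1.shape)
for n,uv,z in [('hF',(484,322),.016),('hB',(481,220),.016),('hP',(470,220),.016),('hc',(484,300),.016),('m0',(443,216),.003),('m1',(510,219),.003),('m2',(508,352),.003),('m3',(441,350),.003)]:
  print(n,ray('top',uv,z).round(4))
E
```

```text
(465, 653, 3) (465, 405, 3)
hF [ 0.4224 -0.3505  0.016 ]
hB [ 0.6482 -0.3537  0.016 ]
hP [ 0.6482 -0.3291  0.016 ]
hc [ 0.47   -0.3526  0.016 ]
m0 [ 0.6599 -0.2718  0.003 ]
m1 [ 0.6529 -0.4231  0.003 ]
m2 [ 0.3577 -0.4036  0.003 ]
m3 [ 0.3617 -0.2577  0.003 ]
```

View pics/c1.png

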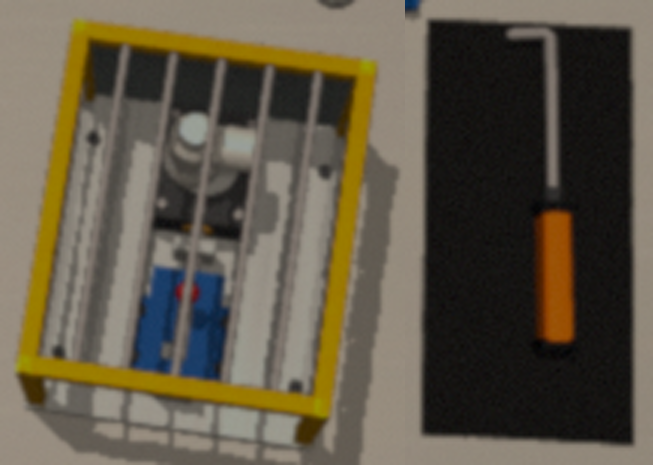

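```bash
python3 - <<'E'
from h import *
c=[ray('top',(280+u/3,90+v/3),.138)[:2] for u,v in [(80,28),(368,68),(322,410),(28,365)]]
c=np.array(c);print(c.round(4),'centre',c.mean(0).round(4))
for i in range(4):
  d=c[(i+1)%4]-c[i];print(np.linalg.norm(d).round(4),np.degrees(np.arctan2(d[1],d[0])).round(2))
print('ball',ray('top',(280+187/3,90+293/3),.095).round(4))
s=lambda u,v,z:ray('top',(435+(u-405)/3.1,210+v/3.1),z)
a=s(555,276,.029);b=s(550,33,.016);p=s(508,34,.016);print('hc',a.round(4),'bend',b.round(4),'prong',p.round(4),np.degrees(np.arctan2(*(b-a)[1::-1])).round(2),np.linalg.norm((b-a)[:2]))
m=robot.camera_model('wrist');R,_=cv2.Rodrigues(np.array(m['rvec'],float));print('wristcam',(-R.T@np.ravel(m['tvec'])).round(3),m['camera_matrix'])
from scipy.spatial.transform import Rotation as Ro
o=robot.get_obs();print(Ro.from_euler('xyz',o['ee_rot']).as_matrix().round(3))
E
```

```text
[[ 0.883   0.0345]
 [ 0.8533 -0.1658]
 [ 0.6123 -0.1297]
 [ 0.6431  0.0685]] centre [ 0.7479 -0.0481]
0.2025 -98.43
0.2437 171.48
0.2005 81.14
0.2422 -8.06
ball [ 0.7035 -0.0407  0.095 ]
hc [ 0.4716 -0.3476  0.029 ] bend [ 0.6468 -0.3554  0.016 ] prong [ 0.646  -0.3251  0.016 ] -2.55 0.17534279540913975
wristcam [0.087 0.549 0.384] [[371.64829954   0.         321.01595013]
 [  0.         371.64829954 241.3105142 ]
 [  0.           0.           1.        ]]
[[-0.956  0.293  0.   ]
 [ 0.293  0.956  0.   ]
 [ 0.     0.    -1.   ]]
```

Emit:
play_rows(translation=[[-0.3,-0.4,0],[-0.63,-0.845,0],[-0.63,-0.845,0],[-0.63,-0.845,0],[-0.63,-0.845,0],[-0.63,-0.845,0],[-0.63,-0.845,0],[-0.63,-0.845,0]], twist=[[0,0,0],[0,0,0],[0,0,0],[0,0,0],[0,0,0],[0,0,0],[0,0,0],[0,0,0]], gripper=[1,1,1,1,1,1,1,1])

```text
time: 1.8
tool_pos: [0.2673, 0.2275, 0.4049]
ee_rot: [3.141, 0.001, 2.845]
wrist_force: [0.0, 0.8, 0.6]
width: 0.0944
finger_force: 0.0
```

Emit:
play_rows(translation=[[-0.63,-0.845,0],[-0.63,-0.845,0],[-0.63,-0.845,0],[-0.63,-0.845,0],[-0.63,-0.845,0],[-0.63,-0.845,0],[-0.63,-0.845,0],[-0.63,-0.845,0]], twist=[[0,0,0],[0,0,0],[0,0,0],[0,0,0],[0,0,0],[0,0,0],[0,0,0],[0,0,0]], gripper=[1,1,1,1,1,1,1,1])

```text
time: 2.6
tool_pos: [0.3808, -0.0905, 0.405]
ee_rot: [3.141, 0.001, 2.843]
wrist_force: [1.5, 0.5, -0.1]
width: 0.0942
finger_force: 0.0
```

Emit:
play_rows(translation=[[-0.63,-0.845,0],[-0.63,-0.845,0],[-0.63,-0.845,0],[-0.63,-0.845,0],[-0.63,-0.845,0],[-0.63,-0.845,0],[-0.33,-0.445,0],[0,0,0]], twist=[[0,0,0.5],[0,0,1],[0,0,1],[0,0,1],[0,0,1],[0,0,1],[0,0,1],[0,0,1]], gripper=[1,1,1,1,1,1,1,1])

```text
time: 3.4
tool_pos: [0.4089, -0.3608, 0.4038]
ee_rot: [-3.141, -0.001, 2.086]
wrist_force: [0.1, 0.5, -0.9]
width: 0.0941
finger_force: 0.0
```

Emit:
play_rows(translation=[[0,0,0],[0,0,0],[0,0,0],[0,0,0],[0,0,0],[0,0,0],[0,0,0],[0,0,0]], twist=[[0,0,1],[0,0,1],[0,0,1],[0,0,1],[0,0,1],[0,0,1],[0,0,1],[0,0,1]], gripper=[1,1,1,1,1,1,1,1])

```text
time: 4.2
tool_pos: [0.4097, -0.3578, 0.4046]
ee_rot: [3.142, -0.0, 1.29]
wrist_force: [0.2, -0.1, -1.0]
width: 0.094
finger_force: 0.0
```

Emit:
play_rows(translation=[[0,0,0],[0,0,0],[0,0,0],[0,0,0],[0,0,0],[0,0,0],[0,0,0],[0,0,0]], twist=[[0,0,1],[0,0,1],[0,0,1],[0,0,1],[0,0,1],[0,0,1],[0,0,1],[0,0,1]], gripper=[1,1,1,1,1,1,1,1])

```text
time: 5.0
tool_pos: [0.4097, -0.3578, 0.4047]
ee_rot: [3.142, -0.0, 0.49]
wrist_force: [-0.8, 0.3, 0.2]
width: 0.0941
finger_force: 0.0
```

Emit:
play_rows(translation=[[0,0,0],[0,0,0],[0,0,0],[0,0,0],[0,0,0],[0,0,0]], twist=[[0,0,1],[0,0,1],[0,0,1],[0,0,1],[0,0,1],[0,0,0.25]], gripper=[1,1,1,1,1,1])

```text
time: 5.6
tool_pos: [0.4097, -0.3578, 0.4046]
ee_rot: [-3.141, 0.0, -0.032]
wrist_force: [-0.6, 0.7, 0.4]
width: 0.0936
finger_force: 0.0
```

Emit:
play_rows(translation=[[0.5,-0.08,0.7],[0.5,-0.08,0.8],[0.5,-0.08,0.8],[0.12,0,0.2],[0,0,0]], twist=[[0,0,0],[0,0,0],[0,0,0],[0,0,0],[0,0,0]], gripper=[1,1,1,1,1])

```text
time: 6.1
tool_pos: [0.4748, -0.3499, 0.3028]
ee_rot: [-3.139, 0.003, -0.03]
wrist_force: [0.2, -0.0, 1.2]
width: 0.0942
finger_force: 0.0
```

```bash
python3 - <<'E'
from h import *
o=robot.get_obs();print(o['tool_pos'],o['ee_rot'])
save('wrist','w1.png')
m=robot.camera_model('wrist');print(m['rvec'],m['tvec'])
for n in ('hook_grip','hook'): print(n,[(d['centre'],d['score']) for d in robot.spot_point(n,'wrist')])
E
```

```text
[ 0.47477948 -0.3499156   0.30281621] [-3.13901989  0.00341907 -0.02957323]
[-2.04699975  2.11021009  0.28611317] [-0.33565908  0.46632761  0.42364327]
hook_grip [([0.4525, -0.1455, 0.007], 0.95), ([0.4754, -0.3498, 0.012], 0.92)]
hook [([0.4723, -0.3491, 0.0049], 0.87), ([0.449, -0.1454, 0.0004], 0.66)]
```

View pics/w1.png

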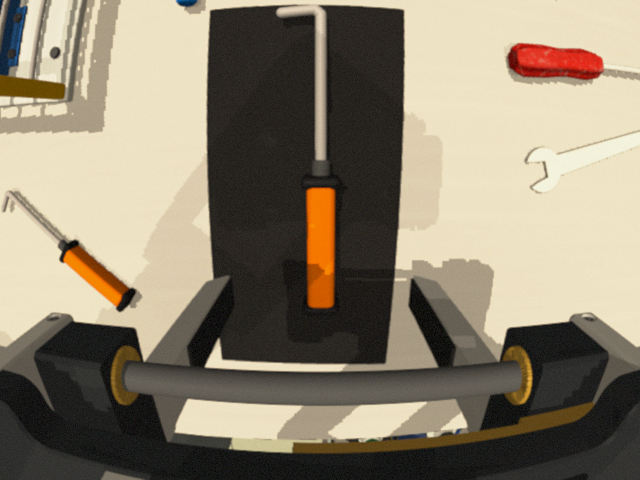

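The wrist view shows the handle at (321,248) and the bend at (320,13), lined up with the tool and midway between the fingers.

```bash
python3 - <<'E'
from h import *
a=ray('wrist',(321,248),.029);b=ray('wrist',(320.5,13),.018);p=ray('wrist',(280,14),.018);q=ray('wrist',(320.5,150),.018);r=ray('wrist',(321,305),.029);f=ray('wrist',(320.5,188),.029)
print(a,b,p,q,r,f);print(np.degrees(np.arctan2(*(b-a)[1::-1])),np.degrees(np.arctan2(*(q-b)[::-1][1:]))) 
E
```

```text
[ 0.47659063 -0.35143279  0.029     ] [ 0.64915524 -0.35653155  0.018     ] [ 0.64993114 -0.32723997  0.018     ] [ 0.54627671 -0.35329865  0.018     ] [ 0.43135881 -0.35000949  0.029     ] [ 0.52003199 -0.35245153  0.029     ]
-1.6924243813173017 178.20010435527865
```

Emit:
play_rows(translation=[[0.1,0,0.7],[0,0,0.8],[0,0,0.6],[0,0,0.25],[0,0,0.05]], twist=[[0,0,0],[0,0,0],[0,0,0],[0,0,0],[0,0,0]], gripper=[0,0,0,0,0])

```text
time: 6.75
tool_pos: [0.4783, -0.3506, 0.2089]
ee_rot: [-3.142, 0.0, -0.032]
wrist_force: [0.2, 0.7, -0.4]
width: 0.0575
finger_force: 0.0
```

Emit:
play_rows(translation=[[0,0,0],[0,0,0],[0,0,0],[0,0,0],[0,0,0],[0,0,0]], twist=[[0,0,0],[0,0,0],[0,0,0],[0,0,0],[0,0,0],[0,0,0]], gripper=[-1,-1,-1,-1,-1,-1])

```text
time: 7.35
tool_pos: [0.479, -0.3503, 0.2094]
ee_rot: [3.142, -0.001, -0.031]
wrist_force: [-0.1, 2.4, 3.1]
width: 0.0196
finger_force: 30.0
```

Emit:
play_rows(translation=[[0,0,-0.25],[0,0,-0.4],[0,0,-0.4],[-0.2,0,-0.3],[-0.5,0,0],[-0.5,0,0],[-0.4,0,0],[-0.2,0,0]], twist=[[0,0,0],[0,0,0],[0,0,0],[0,0,0],[0,0,0],[0,0,0.3],[0,0,0.5],[0,0,0.35]], gripper=[-1,-1,-1,-1,-1,-1,-1,-1])

```text
time: 8.15
tool_pos: [0.4052, -0.3468, 0.2625]
ee_rot: [-3.141, 0.001, -0.149]
wrist_force: [0.4, -0.0, -2.1]
width: 0.0201
finger_force: 30.0
```

```bash
python3 - <<'E'
from h import *
o=robot.get_obs();print(o['tool_pos'],o['ee_rot'],o['wrist_force'],o['width'])
save('wrist','w2.png')
for n in ('hook_grip','stud_mid','test_hood'): print(n,[(d['centre'],d['score']) for d in robot.spot_point(n,'wrist')])
E
```

```text
[ 0.40522013 -0.34679268  0.26251173] [-3.14121239e+00  1.29390343e-03 -1.48939020e-01] [ 0.37571158 -0.02884952 -2.12132671] 0.02008196078970955
hook_grip [([0.4009, -0.3456, 0.0658], 0.8), ([0.4494, -0.1456, 0.01], 0.64)]
stud_mid [([0.5099, -0.3393, 0.0055], 0.58)]
test_hood []
```

View pics/w2.png

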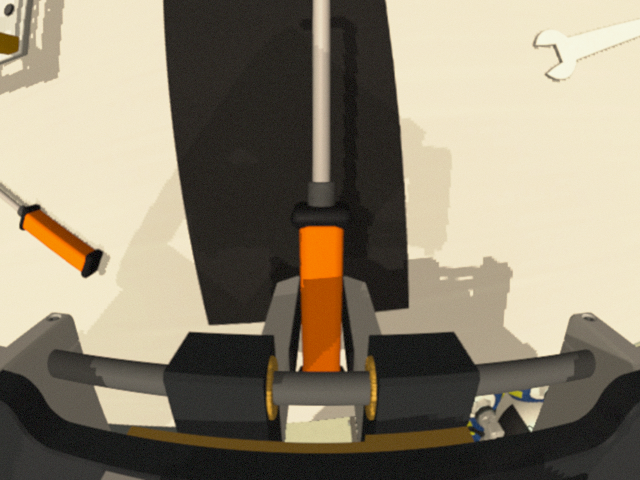

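The hook is held straight: the shank runs down the tool axis at u≈321. Moving it to the front of the hood now.

Emit:
play_rows(translation=[[-0.5,-0.4,0],[-0.4,-0.8,0],[0,-1,0],[0,-1,0],[0,-1,0],[0,-1,0],[0,-1,0],[0,-0.8,0]], twist=[[0,0,0],[0,0,0],[0,0,0],[0,0,0],[0,0,0],[0,0,0],[0,0,0],[0,0,0]], gripper=[-1,-1,-1,-1,-1,-1,-1,-1])

```text
time: 9.15
tool_pos: [0.4125, -0.0625, 0.263]
ee_rot: [-3.141, -0.001, -0.144]
wrist_force: [0.9, -0.3, -1.9]
width: 0.0197
finger_force: 30.0
```

Emit:
play_rows(translation=[[0,-0.4,0],[0,-0.18,0],[0,0,0]], twist=[[0,0,0],[0,0,0],[0,0,0]], gripper=[-1,-1,-1])

```text
time: 9.45
tool_pos: [0.4158, -0.0411, 0.2628]
ee_rot: [3.142, -0.0, -0.144]
wrist_force: [-0.1, 0.5, -1.4]
width: 0.0198
finger_force: 30.0
```

```bash
python3 - <<'E'
from h import *
from scipy.spatial.transform import Rotation as Ro
o=robot.get_obs();print(o['tool_pos'],o['ee_rot'])
R=Ro.from_euler('xyz',o['ee_rot']).as_matrix();t=o['tool_pos']
a=save('scene','s3.png');b=save('top','t3.png')
# hook pts: tool x fwd, y=-hook y
pts=[t+R@np.array([x-.003,-y,.1934]) for x,y in [(0,0),(.05,0),(.175,0),(.175,.032)]]
S=np.array([.7045,-.040,.0])
st=[S+[0,0,.032],S+[0,0,.092]]
out=[]
for im,c in ((a,'scene'),(b,'top')):
  im=im[:,:,::-1].copy();k=4
  u=proj(c,pts+st);print(c,u.round(1).tolist())
  m=u.mean(0).astype(int);x0,y0=m[0]-48,m[1]-72
  cr=cv2.resize(im[y0:y0+144,x0:x0+96],None,fx=k,fy=k,interpolation=cv2.INTER_CUBIC)
  for p in u: cv2.circle(cr,tuple(((p+.5-[x0,y0])*k).astype(int).tolist()),3,(0,255,0),1)
  out.append(cr); print(x0,y0)
cv2.imwrite('pics/c3.png',np.hstack(out))
for c in('top','scene','wrist'):
  if c=='wrist': robot.snapshot(c)
  for n in ('hook_grip','stud_mid','stud'): print(c,n,[(np.round(d['centre'],4).tolist(),round(d['score'],2)) for d in robot.spot_point(n,c)])
E
```

```text
[ 0.41584052 -0.0410931   0.26281503] [ 3.14155351e+00 -3.66987715e-04 -1.43816697e-01]
scene [[284.2, 300.6], [297.3, 287.4], [328.2, 256.4], [318.6, 250.2], [340.9, 231.3], [342.0, 217.3]]
270 185
top [[342.6, 326.4], [345.9, 302.5], [354.0, 244.1], [339.1, 242.0], [341.1, 194.0], [341.9, 187.6]]
296 177
top hook_grip [([0.4474, -0.1404, 0.0081], 0.79)]
top stud_mid [([0.71, -0.0395, 0.0696], 0.46)]
top stud [([0.7082, -0.0416, 0.0308], 0.59)]
scene hook_grip [([0.4068, -0.0374, 0.0707], 0.91), ([0.4483, -0.1475, 0.008], 0.52)]
scene stud_mid [([0.7063, -0.0412, 0.07], 0.37)]
scene stud [([0.7072, -0.0379, 0.0315], 0.59)]
wrist hook_grip [([0.4101, -0.0414, 0.0686], 0.62), ([0.451, -0.1419, 0.0097], 0.57)]
wrist stud_mid []
wrist stud [([0.4085, -0.0456, 0.0543], 0.16)]
```

View pics/c3.png

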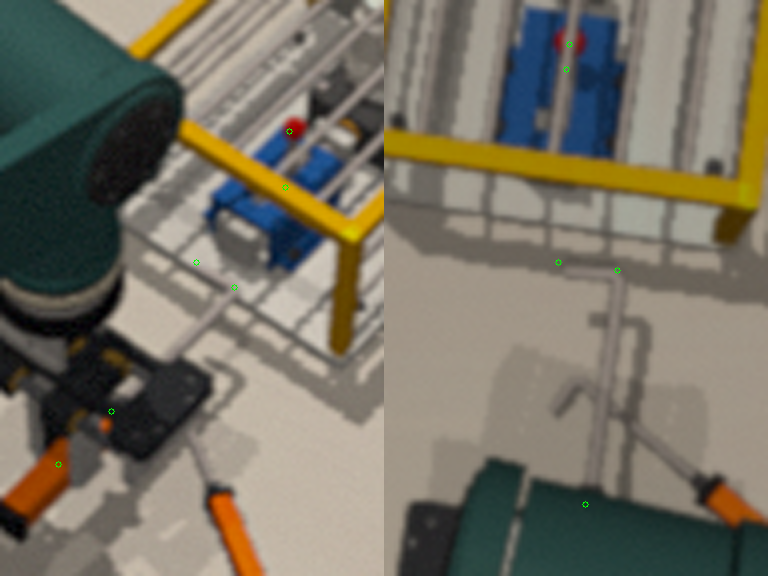

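The predicted and imaged bend agree (crop (617,270) against (618,272)), and the ball sits on its predicted spot (570,41). I'll enter straight, with the prong passing to the right of the stud.

Emit:
play_rows(translation=[[0.4,0,0],[0.6,0,0],[0.6,0,0],[0.6,0,0],[0.6,0,0],[0.35,0,0],[0.1,0,0],[0,0,0]], twist=[[0,0,0],[0,0,0],[0,0,0],[0,0,0],[0,0,0],[0,0,0],[0,0,0],[0,0,0]], gripper=[-1,-1,-1,-1,-1,-1,-1,-1])

```text
time: 10.85
tool_pos: [0.5441, -0.0608, 0.2623]
ee_rot: [-3.141, 0.001, -0.146]
wrist_force: [-0.2, 0.9, -2.6]
width: 0.0201
finger_force: 30.0
```

```bash
python3 - <<'E'
from h import *
from scipy.spatial.transform import Rotation as Ro
o=robot.get_obs();print(o['tool_pos'],o['ee_rot'],o['wrist_force'])
R=Ro.from_euler('xyz',o['ee_rot']).as_matrix();t=o['tool_pos']
a=save('scene','s4.png');b=save('top','t4.png')
pts=[t+R@np.array([x-.003,-y,.1934]) for x,y in [(.1,0),(.175,0),(.175,.032)]]
S=np.array([.7055,-.040,.0]);st=[S+[0,0,.07],S+[0,0,.092]]
out=[]
for im,c in ((a,'scene'),(b,'top')):
  im=im[:,:,::-1].copy();k=6
  u=proj(c,pts+st);m=u.mean(0).astype(int);x0,y0=m[0]-32,m[1]-40
  cr=cv2.resize(im[y0:y0+80,x0:x0+64],None,fx=k,fy=k,interpolation=cv2.INTER_CUBIC)
  for p in u:
    q=((p+.5-[x0,y0])*k).astype(int); print(c,q)
    cv2.circle(cr,tuple(q.tolist()),2,(0,255,0),-1)
  out.append(cr)
cv2.imwrite('pics/c4.png',np.hstack(out))
E
```

```text
[ 0.54413443 -0.06075888  0.26231751] [-3.14145473e+00  9.57299078e-04 -1.46201431e-01] [-0.21371684  0.89822655 -2.55941991]
scene [166 351]
scene [267 250]
scene [210 215]
scene [169 220]
scene [172 189]
top [242 401]
top [271 199]
top [183 187]
top [144 222]
top [146 207]
```

View pics/c4.png

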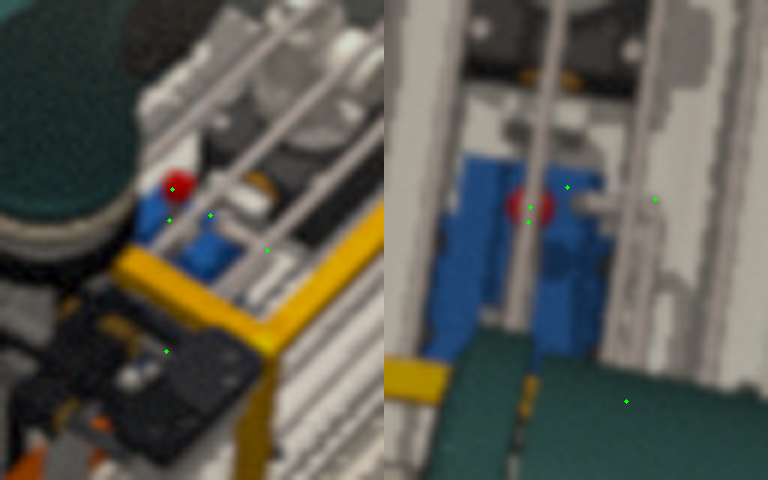

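Top crop: the prong runs from (655,202) to (580,204), the ball is at (530,207), and the prong end sits a few mm nearer than predicted. I'll go 8 mm deeper before sweeping left behind the stud.

Emit:
play_rows(translation=[[0.2,0,0],[0,0,0],[0,-0.2,0],[0,-0.2,0],[0,-0.2,0],[0,-0.15,0],[0,0,0],[0,0,0]], twist=[[0,0,0],[0,0,0],[0,0,0],[0,0,0],[0,0,0],[0,0,0],[0,0,0],[0,0,0]], gripper=[-1,-1,-1,-1,-1,-1,-1,-1])

```text
time: 11.75
tool_pos: [0.5563, -0.0319, 0.2626]
ee_rot: [3.141, 0.0, -0.146]
wrist_force: [0.1, 0.5, -1.4]
width: 0.0197
finger_force: 30.0
```

```bash
python3 - <<'E'
from h import *
from scipy.spatial.transform import Rotation as Ro
o=robot.get_obs();print(o['tool_pos'],o['ee_rot'],o['wrist_force'])
R=Ro.from_euler('xyz',o['ee_rot']).as_matrix();t=o['tool_pos']
a=save('scene','s5.png');b=save('top','t5.png')
out=[]
for im,c,z in ((a,'scene',.07),(b,'top',.07)):
  im=im[:,:,::-1].copy();k=8
  m=proj(c,[[.7055,-.045,.07]])[0].astype(int);x0,y0=m[0]-24,m[1]-30
  cr=cv2.resize(im[y0:y0+60,x0:x0+48],None,fx=k,fy=k,interpolation=cv2.INTER_CUBIC)
  print(c,x0,y0)
  out.append(cr)
cv2.imwrite('pics/c5.png',np.hstack(out))
E
```

```text
[ 0.55628672 -0.03190172  0.2626386 ] [ 3.14137068e+00  6.96702311e-05 -1.45559725e-01] [ 0.0812525   0.54491071 -1.44281386]
scene 319 193
top 319 159
```

View pics/c5.png

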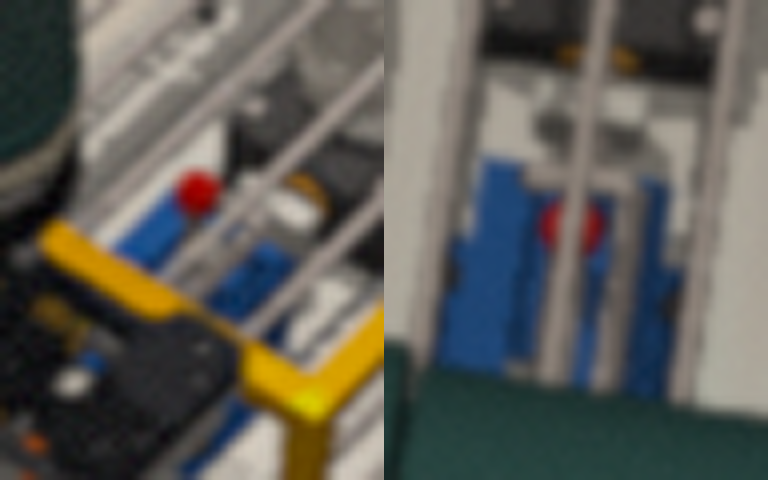

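The prong (530,175)–(635,185) now lies behind the stud (ball at (572,227)), and the shank is about 14 mm to its right. Starting to draw gently.

Emit:
play_rows(translation=[[0,-0.1,0],[-0.1,0,0],[-0.1,0,0],[-0.1,0,0],[-0.1,0,0],[-0.1,0,0],[0,0,0]], twist=[[0,0,0],[0,0,0],[0,0,0],[0,0,0],[0,0,0],[0,0,0],[0,0,0]], gripper=[-1,-1,-1,-1,-1,-1,-1])

```text
time: 12.55
tool_pos: [0.5376, -0.0255, 0.2634]
ee_rot: [-3.141, -0.005, -0.146]
wrist_force: [4.6, -0.8, -3.6]
width: 0.0198
finger_force: 30.0
```

Emit:
play_rows(translation=[[-0.1,0,0],[-0.1,0,0],[-0.1,0,0],[-0.05,0,0],[0,0,0]], twist=[[0,0,0],[0,0,0],[0,0,0],[0,0,0],[0,0,0]], gripper=[-1,-1,-1,-1,-1])

```text
time: 13.05
tool_pos: [0.5244, -0.0236, 0.2638]
ee_rot: [-3.141, -0.008, -0.147]
wrist_force: [7.1, -0.6, -2.8]
width: 0.0198
finger_force: 30.0
```

Emit:
play_rows(translation=[[-0.05,0,0],[-0.05,0,0],[0,0,0]], twist=[[0,0,0],[0,0,0],[0,0,0]], gripper=[-1,-1,-1])

```text
time: 13.35
tool_pos: [0.5207, -0.023, 0.2639]
ee_rot: [-3.141, -0.008, -0.147]
wrist_force: [6.5, -0.7, -3.8]
width: 0.0201
finger_force: 30.0
```

Emit:
play_rows(translation=[[-0.05,0,0],[-0.05,0,0],[0,0,0]], twist=[[0,0,0],[0,0,0],[0,0,0]], gripper=[-1,-1,-1])

```text
time: 13.65
tool_pos: [0.5168, -0.0225, 0.264]
ee_rot: [-3.141, -0.009, -0.147]
wrist_force: [8.2, -0.9, -3.7]
width: 0.0198
finger_force: 30.0
```

Emit:
play_rows(translation=[[-0.05,0,0],[-0.05,0,0],[0,0,0]], twist=[[0,0,0],[0,0,0],[0,0,0]], gripper=[-1,-1,-1])

```text
time: 13.95
tool_pos: [0.513, -0.0219, 0.2642]
ee_rot: [-3.141, -0.009, -0.147]
wrist_force: [8.5, -1.1, -3.1]
width: 0.0197
finger_force: 30.0
```

Emit:
play_rows(translation=[[-0.05,0,0],[0,0,0]], twist=[[0,0,0],[0,0,0]], gripper=[-1,-1])

```text
time: 14.15
tool_pos: [0.5111, -0.0216, 0.2642]
ee_rot: [-3.141, -0.01, -0.147]
wrist_force: [8.2, -0.6, -3.2]
width: 0.0199
finger_force: 30.0
```

Emit:
play_rows(translation=[[-0.05,0,0],[0,0,0]], twist=[[0,0,0],[0,0,0]], gripper=[-1,-1])

```text
time: 14.35
tool_pos: [0.5092, -0.0214, 0.2643]
ee_rot: [-3.141, -0.01, -0.147]
wrist_force: [9.0, -1.1, -3.2]
width: 0.0199
finger_force: 30.0
```

Emit:
play_rows(translation=[[-0.05,0,0],[0,0,0]], twist=[[0,0,0],[0,0,0]], gripper=[-1,-1])

```text
time: 14.55
tool_pos: [0.5073, -0.0211, 0.2644]
ee_rot: [-3.141, -0.011, -0.147]
wrist_force: [8.6, -1.2, -4.3]
width: 0.02
finger_force: 30.0
```

Emit:
play_rows(translation=[[-0.05,0,0],[0,0,0]], twist=[[0,0,0],[0,0,0]], gripper=[-1,-1])

```text
time: 14.75
tool_pos: [0.5054, -0.0208, 0.2644]
ee_rot: [-3.141, -0.011, -0.147]
wrist_force: [9.5, -1.2, -4.2]
width: 0.0199
finger_force: 30.0
```

Emit:
play_rows(translation=[[-0.05,0,0],[0,0,0]], twist=[[0,0,0],[0,0,0]], gripper=[-1,-1])

```text
time: 14.95
tool_pos: [0.5041, -0.0206, 0.265]
ee_rot: [-3.141, -0.014, -0.147]
wrist_force: [11.3, -1.4, -4.5]
width: 0.0197
finger_force: 30.0
```

Emit:
play_rows(translation=[[-0.05,0,0],[0,0,0]], twist=[[0,0,0],[0,0,0]], gripper=[-1,-1])

```text
time: 15.15
tool_pos: [0.5029, -0.0204, 0.2657]
ee_rot: [-3.141, -0.018, -0.147]
wrist_force: [13.6, -1.5, -4.4]
width: 0.0194
finger_force: 30.0
```

The stop is felt (force climbs 9.5 → 13.6 N while the tool lags). Now pushing left.

Emit:
play_rows(translation=[[0,-0.08,0],[0,-0.08,0],[0,-0.08,0],[0,0,0]], twist=[[0,0,0],[0,0,0],[0,0,0],[0,0,0]], gripper=[-1,-1,-1,-1])

```text
time: 15.55
tool_pos: [0.5042, -0.0113, 0.2657]
ee_rot: [3.14, -0.017, -0.148]
wrist_force: [12.3, -3.2, -3.3]
width: 0.0194
finger_force: 30.1
```

Emit:
play_rows(translation=[[0,-0.08,0],[0,-0.08,0],[0,0,0]], twist=[[0,0,0],[0,0,0],[0,0,0]], gripper=[-1,-1,-1])

```text
time: 15.85
tool_pos: [0.5051, -0.005, 0.2657]
ee_rot: [3.14, -0.017, -0.148]
wrist_force: [13.2, -3.8, -3.6]
width: 0.0195
finger_force: 30.1
```

Emit:
play_rows(translation=[[0,-0.08,0],[0,-0.04,0],[0,0,0]], twist=[[0,0,0],[0,0,0],[0,0,0]], gripper=[-1,-1,-1])

```text
time: 16.15
tool_pos: [0.5057, -0.0004, 0.2656]
ee_rot: [3.14, -0.017, -0.148]
wrist_force: [12.3, -3.8, -3.6]
width: 0.0199
finger_force: 30.1
```

```bash
python3 - <<'E'
from h import *
o=robot.get_obs();print(o['tool_pos'],o['ee_rot'],o['wrist_force'])
a=save('scene','s6.png');b=save('top','t6.png')
out=[]
for im,c,z in ((a,'scene',.07),(b,'top',.07)):
  im=im[:,:,::-1].copy();k=8
  m=proj(c,[[.675,-.035,.07]])[0].astype(int);x0,y0=m[0]-24,m[1]-30
  out.append(cv2.resize(im[y0:y0+60,x0:x0+48],None,fx=k,fy=k,interpolation=cv2.INTER_CUBIC))
  print(c,x0,y0, ((proj(c,[[.7055-.989*d,-.040+.147*d,.092] for d in (.035,.04,.045)])+.5-[x0,y0])*k).round().tolist())
cv2.imwrite('pics/c6.png',np.hstack(out))
for c in('top','scene'):
  for n in ('stud_mid','stud'): print(c,n,[(np.round(d['centre'],4).tolist(),round(d['score'],2)) for d in robot.spot_point(n,c)])
E
```

```text
[ 5.05733530e-01 -4.27336262e-04  2.65574521e-01] [ 3.14016533 -0.01670019 -0.14800368] [12.3379799  -3.84856057 -3.59395194]
scene 310 198 [[198.0, 218.0], [188.0, 227.0], [179.0, 236.0]]
top 315 173 [[201.0, 244.0], [198.0, 263.0], [195.0, 281.0]]
top stud_mid [([0.6749, -0.022, 0.0674], 0.59)]
top stud [([0.665, -0.0396, 0.0301], 0.63)]
scene stud_mid []
scene stud []
```

View pics/c6.png

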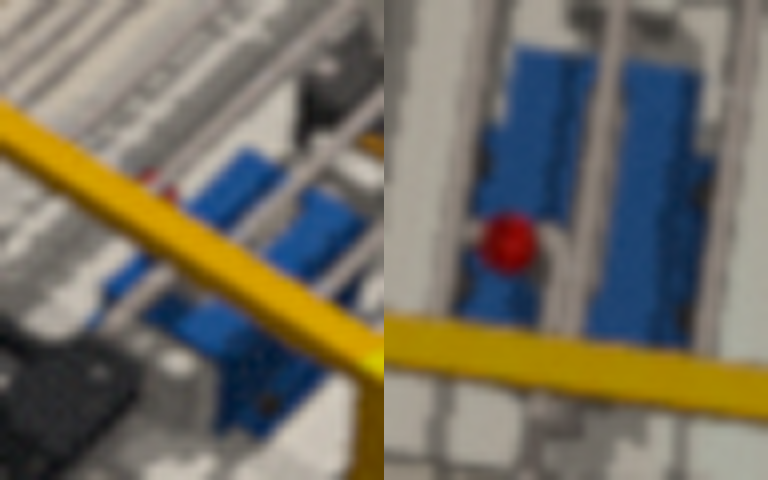

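The ball has moved left to crop (508,242), about 21 mm and so ~0.35 rad of lean: the stud is at the notch. I'll nudge a little further left, then ease forward so it seats.

Emit:
play_rows(translation=[[0,-0.06,0],[0,0,0]], twist=[[0,0,0],[0,0,0]], gripper=[-1,-1])

```text
time: 16.65
tool_pos: [0.5061, 0.0018, 0.2656]
ee_rot: [3.14, -0.017, -0.148]
wrist_force: [12.5, -4.9, -2.9]
width: 0.0196
finger_force: 30.2
```

Emit:
play_rows(translation=[[0.05,0,0],[0.05,0,0],[0,0,0]], twist=[[0,0,0],[0,0,0],[0,0,0]], gripper=[-1,-1,-1])

```text
time: 16.95
tool_pos: [0.5089, 0.0015, 0.2647]
ee_rot: [3.14, -0.011, -0.148]
wrist_force: [7.5, -2.5, -2.9]
width: 0.0198
finger_force: 30.1
```

Emit:
play_rows(translation=[[0.05,0,0],[0.05,0,0],[0,0,0]], twist=[[0,0,0],[0,0,0],[0,0,0]], gripper=[-1,-1,-1])

```text
time: 17.25
tool_pos: [0.5124, 0.001, 0.2644]
ee_rot: [3.14, -0.009, -0.148]
wrist_force: [5.2, -3.1, -2.1]
width: 0.0193
finger_force: 30.1
```

Emit:
play_rows(translation=[[0.05,0,0],[0.05,0,0],[0,0,0]], twist=[[0,0,0],[0,0,0],[0,0,0]], gripper=[-1,-1,-1])

```text
time: 17.55
tool_pos: [0.5148, 0.0011, 0.2629]
ee_rot: [3.141, -0.0, -0.147]
wrist_force: [0.5, -3.1, 0.1]
width: 0.02
finger_force: 30.1
```

Emit:
play_rows(translation=[[0.08,0,0],[0.08,0,0],[0,0,0]], twist=[[0,0,0],[0,0,0],[0,0,0]], gripper=[-1,-1,-1])

```text
time: 17.85
tool_pos: [0.5214, 0.0003, 0.2624]
ee_rot: [3.141, -0.0, -0.147]
wrist_force: [-0.2, -3.8, -2.1]
width: 0.0196
finger_force: 30.2
```

Emit:
play_rows(translation=[[0.1,0.05,0],[0,0.1,0],[0,0.25,0],[0,0.25,0],[0,0.25,0],[0,0.2,0],[0,0,0]], twist=[[0,0,0],[0,0,0],[0,0,0],[0,0,0],[0,0,0],[0,0,0],[0,0,0]], gripper=[-1,-1,-1,-1,-1,-1,-1])

```text
time: 18.55
tool_pos: [0.5184, -0.0448, 0.2627]
ee_rot: [3.142, -0.0, -0.148]
wrist_force: [-0.7, 0.4, -2.0]
width: 0.0196
finger_force: 29.9
```

```bash
python3 - <<'E'
from h import *
o=robot.get_obs();print(o['tool_pos'],o['ee_rot'],o['wrist_force'])
b=robot.snapshot('top');cv2.imwrite('pics/t7.png',b[:,:,::-1])
for im in (cv2.imread('pics/t1.png')[:,:,::-1],cv2.imread('pics/t6.png')[:,:,::-1],b):
  s=im[170:230,315:365].astype(int);m=(s[...,0]>110)&(s[...,1]<60)&(s[...,2]<70)
  v,u=np.nonzero(m);
  if len(u): print(len(u),u.mean()+315,v.mean()+170, ray('top',(u.mean()+315,v.mean()+170),.09))
k=8;cv2.imwrite('pics/c7.png',cv2.resize(b[173:233,315:363,::-1],None,fx=k,fy=k,interpolation=cv2.INTER_CUBIC))
E
```

```text
[ 0.5184275  -0.04484705  0.26266766] [ 3.14156590e+00 -1.21008253e-05 -1.47940604e-01] [-0.66283549  0.38022744 -1.96317956]
5 341.6 186.2 [ 0.70794507 -0.0393403   0.09      ]
15 331.1333333333333 202.73333333333335 [ 0.67196287 -0.01697205  0.09      ]
11 327.0 200.0 [ 0.67789465 -0.0082058   0.09      ]
```

View pics/c7.png

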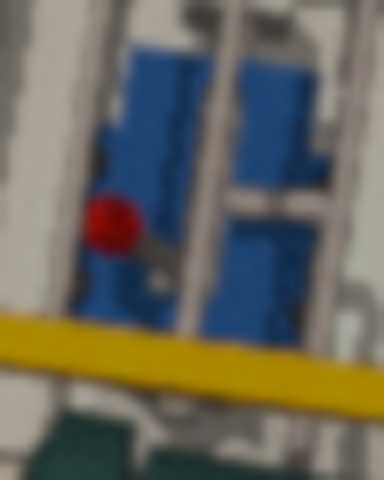

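The bolt is parked (ball at crop (113,222), leaning left and sprung forward), and the prong end at (225,205) is well clear to the right. Withdrawing.

Emit:
play_rows(translation=[[-0.3,0,0],[-0.5,0,0],[-0.6,0,0],[-0.6,0,0],[-0.6,0,0],[-0.5,0,0],[-0.1,0.4,0],[0,0.8,0]], twist=[[0,0,0],[0,0,0],[0,0,0],[0,0,0],[0,0,0],[0,0,0],[0,0,0],[0,0,0]], gripper=[-1,-1,-1,-1,-1,-1,-1,-1])

```text
time: 19.4
tool_pos: [0.3835, -0.071, 0.2626]
ee_rot: [-3.14, -0.0, -0.142]
wrist_force: [-0.2, -0.6, -0.8]
width: 0.0197
finger_force: 29.9
```

Emit:
play_rows(translation=[[0,1,0],[0,1,0],[0,1,0],[0,1,0],[0.3,1,0],[0.5,0.8,0],[0.4,0.4,0],[0,0,0]], twist=[[0,0,0],[0,0,0],[0,0,0],[0,0,0],[0,0,0],[0,0,0],[0,0,0],[0,0,0]], gripper=[-1,-1,-1,-1,-1,-1,-1,-1])

```text
time: 20.2
tool_pos: [0.3969, -0.3263, 0.2627]
ee_rot: [3.141, -0.001, -0.147]
wrist_force: [-0.4, 0.8, -1.9]
width: 0.0198
finger_force: 29.9
```

Emit:
play_rows(translation=[[0,0.2,0],[0,0.05,0],[0,0,0]], twist=[[0,0,-0.4],[0,0,-0.6],[0,0,-0.16]], gripper=[-1,-1,-1])

```text
time: 20.5
tool_pos: [0.3945, -0.3334, 0.2625]
ee_rot: [-3.14, 0.001, -0.029]
wrist_force: [-0.1, -0.9, -2.2]
width: 0.0197
finger_force: 29.9
```

Emit:
play_rows(translation=[[0.3,0.1,0],[0.6,0.1,0],[0.6,0.1,0],[0.4,0,0.2],[0.1,0,0.35],[0,0,0.35],[0,0,0.25],[0,0,0.05]], twist=[[0,0,0],[0,0,0],[0,0,0],[0,0,0],[0,0,0],[0,0,0],[0,0,0],[0,0,0]], gripper=[-1,-1,-1,-1,-1,-1,-1,-1])

```text
time: 21.3
tool_pos: [0.4733, -0.3484, 0.2118]
ee_rot: [-3.138, 0.004, -0.031]
wrist_force: [-0.1, -0.3, -0.8]
width: 0.0198
finger_force: 29.9
```

Emit:
play_rows(translation=[[0,0,0.05],[0,0,0]], twist=[[0,0,0],[0,0,0]], gripper=[-1,-1])

```text
time: 21.5
tool_pos: [0.4743, -0.3493, 0.2129]
ee_rot: [3.141, -0.0, -0.031]
wrist_force: [0.4, -0.1, -1.7]
width: 0.0201
finger_force: 29.9
```

Emit:
play_rows(translation=[[0,0,0.04],[0,0,0.03],[0,0,0]], twist=[[0,0,0],[0,0,0],[0,0,0]], gripper=[-1,-1,-1])

```text
time: 21.8
tool_pos: [0.4747, -0.3494, 0.2106]
ee_rot: [3.141, -0.001, -0.03]
wrist_force: [-0.4, -0.7, 0.0]
width: 0.0195
finger_force: 29.9
```

Emit:
play_rows(translation=[[0,0,0],[0,0,0],[0,0,0],[0,0,0],[0,0,-0.3],[0,0,-0.7],[0,0,-1],[0,0,-1]], twist=[[0,0,0],[0,0,0],[0,0,0],[0,0,0],[0,0,0],[0,0,0],[0,0,0],[0,0,0]], gripper=[-0.3,0,0,0,0,0,0.2,0.2])

```text
time: 22.6
tool_pos: [0.4744, -0.3489, 0.3315]
ee_rot: [-3.141, 0.0, -0.03]
wrist_force: [-0.4, -0.6, 1.0]
width: 0.056
finger_force: 0.0
```

```bash
python3 - <<'E'
from h import *
o=robot.get_obs();print(o['tool_pos'],o['wrist_force'],o['width'])
w=save('wrist','w8.png')[:,:,::-1];t=save('top','t8.png')[:,:,::-1]
for c in('top','wrist'):
  for n in ('hook_grip','stud_mid','stud','tin','adapter','grease'): print(c,n,[(np.round(d['centre'],4).tolist(),round(d['score'],2)) for d in robot.spot_point(n,c)][:3])
a=cv2.resize(w,(400,300));b=cv2.resize(t,(400,300));cv2.imwrite('pics/c8.png',np.hstack([a,b]))
E
```

```text
[ 0.4743937  -0.34891707  0.33153429] [-0.41673764 -0.64658072  0.9804265 ] 0.055985014309943563
top hook_grip [([0.467, -0.3493, 0.0176], 0.71), ([0.45, -0.1415, 0.0093], 0.56)]
top stud_mid [([0.6817, -0.0185, 0.0656], 0.38)]
top stud [([0.6741, -0.0358, 0.0323], 0.43)]
top tin [([0.7197, -0.3209, 0.0018], 0.93)]
top adapter [([0.7131, 0.2748, -0.001], 0.59)]
top grease [([0.7255, -0.2584, 0.0046], 0.95), ([0.5154, -0.3349, 0.0082], 0.62)]
wrist hook_grip [([0.4503, -0.1453, 0.0077], 0.81), ([0.4709, -0.3508, 0.0155], 0.6)]
wrist stud_mid []
wrist stud []
wrist tin []
wrist adapter []
wrist grease []
```

View pics/c8.png

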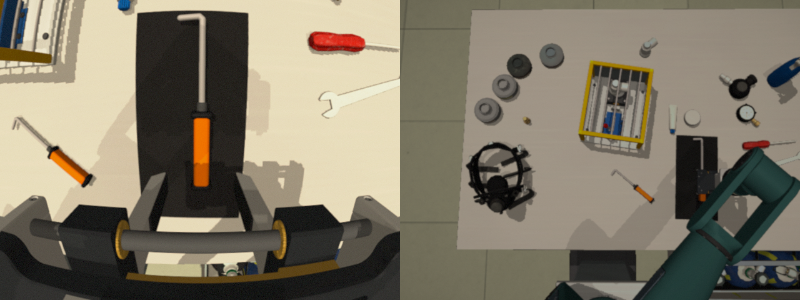

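The hook lies flat on the mat (handle at (201,150) in the left half, prong at the mat's top edge), the small parts are where they were, and the stud is still parked. Handing in.

```bash
python3 -c "
from bench import robot
print(robot.close_job())"
```

```text
the job is handed in; nothing more can be done
None
```

I drew the bolt to its stop, seated it in the left notch, laid the hook flat back on the mat and handed the job in at about 23 s; wrist force read at most about 14 N, the small parts stayed put, and the hand-in returned no verdict.

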